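# Lock a tilting paint board on its shaft flat

### The arm

A 6-joint arm with a two-finger parallel gripper is mounted at the origin on the work surface. World frame = base frame: x ahead of the robot, y to its left, z up, the work surface at z = 0. Lengths are in m, angles in rad, forces in N, time in s.
With the tool pointing down it reaches from about 0.2 to 0.875 m from the base axis. Payload 3.4 kg.
Tool frame: the origin (TCP) lies between the finger pads, 19 mm behind the fingertips; this is the grasp point; z points along the fingers, y is the line along which they close (so a half turn about z gives the same grasp; the last joint's range is limited). The gripper opens to 94 mm and grips with 3 to 60 N. Pads are 16 mm wide; open, the fingers measure 119 mm over their backs; the gripper's body (75 mm by 177 mm) begins 78 mm behind the grasp point.
Start: joints at [-1.261, 0.276, 1.505, -0, 1.361, -0.121], TCP at [0.24, -0.522, 0.224] pointing down, gripper open.
Joint ranges: [-2.89, 2.89], [-0.75, 2.08], [0.22, 2.7], [-1.18, 4.32], [0.11, 2.71], [-2.7, 2.7]. Speed limits (rad/s): [2.57, 2.57, 3.14, 3.14, 3.14, 3.14].

### API

Orientations are given as a unit quaternion [w, x, y, z].
In Python, from plant import r gives the robot as it stands. Calls block until the motion is done:
- r.move_to(position, orientation): joint-space move of the TCP to a pose.
- r.move_l(position, rot=None, vel=0.15, guard=None): straight line of the TCP; rot=None keeps the orientation; vel is the mean speed in m/s. With guard (N) it stops when the force on the tool has changed by that much, and returns True; else False.
- r.movej(angles): joint-space move.
- r.gripper_to(opening, f_grip=None): finger opening in m; f_grip is the grip in N (None keeps the last); returns when the fingers have stopped.
- r.hold(seconds).
- r.inverse_kinematics(position, orientation): joint angles nearest the present ones, or None.
- r.sense(): the state.
- r.snapshot(name): name is "side" or "top"; returns (picture, depth): 480x640x3 uint8, red, green, blue; 480x640 float32, m along the optical axis (not along the pixel's ray), 0 where there is no reading.
- r.get_calibration(name): a dict with "fx", "fy", "cx", "cy" (pixels), "position" and "orientation" of the camera in the world. Camera axes: x right, y down, z forward; pixel columns grow to the right and rows downward; lengths in m; the calibration is good to about 2 mm. A picture is of the moment at which its call begins. get_calibration takes no time and is no camera call.
A pose or a line that the arm cannot do raises r.PlanningError and nothing moves.
- r.sign_off(): hands the job in; it is judged then, once.
Trained networks look in the newest picture that a camera, given by its name, has taken for a name from the list of things; names that differ only in an ending like _2 or _b are one class to them, and where a whole thing is asked for, a point or a joint stands for the part that bears it (a point fixed in the world has none). Each returns a list of dicts, best first, with "conf" (0 to 1); they miss things now and then, are a little off and sometimes report something else, mostly with a low value. They report only what shows in the picture. A call takes as long as a camera call.
- r.spot_in(name, camera): "centre" ([column, row] in pixels, amid what is visible of it).
- r.pinpoint(name, camera): "centre" ([column, row] in pixels: a listed point, or the origin of a listed thing).
The state is a dict: "t": time; "joints": joint angles; "dq": joint speeds; "joint_efforts": joint torques, N m; "ee_pos": TCP position; "tool_rot": TCP orientation; "wrist_force": force on the tool from outside, world axes, zero at the start; "torque": the same for the moment, N m; "opening": finger opening in m; "finger_force": force on a finger pad.
Only numpy, scipy, OpenCV 4.12 (cv2) and the standard library are available. Lean on these libraries where they do the work, as an engineer would, in place of code of your own. Each camera call takes 0.05 s, during which the arm holds its last target. There are 200 camera calls.

### The job

Raise the tilting paint board by its black ball until the flat of its shaft faces straight up under the setscrew, and let the ball go. Then lock it: take the hex key out of its wooden holder, stand its short leg right down in the setscrew's socket and let go; take the key again by the last few centimetres of its long arm and swing it clockwise (seen from above) until the screw comes up against its stop. Let go and leave the key in the screw, the board still at its angle, and do not disturb the tin, the jar and the brush.

Things in the scene. Friction and masses are not known exactly. Their poses are not given: they have to be found in the camera images.
- stand: Green steel stand, fixed: base 120 x 330 x 12 mm (y -185 to +145) with two bearing cheeks 66 mm high and a collar block 50 x 46 mm, 75 mm high, centred at y = +85. Origin on the bench under the shaft axis, z up. The shaft lies along its y, 50 mm above the bench. Its -x side faces the robot; the board is on that side, at y -137 to -7.
- board (a joint): Angle (rad) of board and shaft about the stand's +y. 0: the flat (red line along it) faces straight up under the setscrew and the board rises from the shaft towards the robot at 65 degrees above level. Negative: lower (start 0.4 to 0.8 too low); raising it adds. Stops at -0.9 and +0.5. Stiff: stays where left, takes 4 to 7 N at the ball.
- board_hinge (a point): Point on the shaft's axis in the plane in which the ball swings, 50 mm above the bench (fixed to the stand; its axes are the stand's).
- board_knob (a point): Centre of the black ball, 28 mm across, on a stem 11 mm thick beyond the free edge of the wooden board (130 mm wide, 12 mm thick, edge 115 mm from the shaft axis). It swings at 155 mm from the shaft axis in the stand's x-z plane. It can be gripped along the stand's y by a gripper pointing straight down, and turns between the pads.
- shaft_flat (a point): Middle of the flat at the open end of the 22 mm thick D-shaped shaft, beyond the collar block, 45 mm along +y from the screw axis; its z axis is the normal of the flat (up when it faces the setscrew).
- setscrew (a joint): Turn of the setscrew (rad), growing clockwise seen from above: tightening. Starts at 0 to 0.5; hard stop (tight) at 1.5. Stiff, about 0.15 N m; stays where left. A yellow pointer on the head's rim lies on screw_mouth's -x: towards the stand's -x at 0, towards the stand's +y, at a red mark on the block, when tight.
- screw_mouth (a point): Centre of the top face of the setscrew's bright head (30 mm across) on the collar block, 103 mm above the bench. Hexagon socket open upward, 15.2 mm across flats, 24 mm deep, flat floor. Turns with the screw: socket corners lie on its +x, -x and every 60 degrees on, so the key enters with its x along this x or multiples of 60 degrees from it, about 8 degrees of play. z up.
- hex_key: Dark steel L-shaped hex key, 14 mm across flats, 0.2 kg. Origin at the lower tip of the short leg (65 mm, lowest 5 mm tapered), z up along it. The long arm runs along -x, its axis 58 mm above the origin, its end 140 mm from the leg's axis. Flat sides face +y and -y; corners of the leg on +x, -x. Starts in the holder, leg down. In the screw it stays, arm sagging 5 to 7 degrees.
- key_balance (a point): Point on the long arm's axis, 45 mm from the short leg's axis: about the key's balance point, the place to grip it for lifting. Axes as the key's.
- key_end (a point): Centre of the free end face of the key's long arm, 140 mm from the short leg's axis. Axes as the key's.
- key_holder: Blue-painted wooden holder, fixed: base 190 x 60 x 5 mm, block 44 x 44 x 50 mm at x = +60 with a hole 45 mm deep for the key's short leg, and at x = -55 a forked post 30 mm wide, 69 mm to the fork's tips, carrying the arm, axis at 63 mm. Origin under the middle, on the bench; the key lies along its x, arm towards -x. The key lifts straight out by 50 mm.
- blue_tin: Bystander: cream and blue paint tin, 82 mm across, 86 mm high, origin at the centre of its underside.
- yellow_jar: Bystander: yellow paint jar with white lid, 70 mm across, 84 mm high, origin at the centre of its underside.
- paint_brush: Bystander: flat brush about 190 mm long lying on the bench; origin at its middle, on the bench.

How it is judged:
By the outcome, as a careful person would: the job done as asked, in the order asked, and still so for the second after the job is handed in, with the robot touching nothing.
It also fails if it takes over 64 s, if anything falls off the work surface, if the arm or the gripper's body presses on something with over 40 N, if the wrist force passes 120 N, or if a joint passes its speed limit or range.

## Working session

There is one attempt and no reset: what is moved stays moved. The work goes in short steps, each a Python script; the robot and the scene stay as the last script left them, time stands still between calls to the robot, and variables do not carry over. Pictures are saved under pics/ and viewed, at most 12 in all, crops included, and the job is handed in when it is done.

```bash
ls; mkdir -p pics; cat > h.py <<'E'
from plant import r
import numpy as np, cv2
from scipy.spatial.transform import Rotation as R
def Rq(q): return R.from_quat([q[1],q[2],q[3],q[0]])
def qw(rot): q=rot.as_quat(); return [q[3],q[0],q[1],q[2]]
def cam(n):
    c=r.get_calibration(n); return c,Rq(c["orientation"]),np.array(c["position"])
def ray(n,px):
    c,Ro,p=cam(n); d=Ro.apply([(px[0]-c["cx"])/c["fx"],(px[1]-c["cy"])/c["fy"],1]); return p,d
def deproj(n,px,depth):
    p,d=ray(n,px); u,v=int(round(px[0])),int(round(px[1])); w=depth[max(0,v-2):v+3,max(0,u-2):u+3]; w=w[w>0]
    return p+d*np.median(w) if len(w) else None
def tri(a,pa,b,pb):
    p,d=ray(a,pa); q,e=ray(b,pb); d=d/np.linalg.norm(d); e=e/np.linalg.norm(e)
    s=np.linalg.lstsq(np.c_[d,-e],q-p,rcond=None)[0]; x,y=p+s[0]*d,q+s[1]*e
    return (x+y)/2,np.linalg.norm(x-y)
def proj(n,P):
    c,Ro,p=cam(n); v=Ro.inv().apply(np.array(P)-p); return np.array([c["fx"]*v[0]/v[2]+c["cx"],c["fy"]*v[1]/v[2]+c["cy"]])
def down(yaw): # tool z down, tool y axis at yaw+90 (tool x at yaw)
    return R.from_euler('z',yaw)*R.from_euler('x',np.pi)
def snap(n,f):
    im,d=r.snapshot(n); cv2.imwrite(f"pics/{f}.png",im[:,:,::-1]); return im,d
E
python3 - <<'E'
from h import *
print(r.get_calibration("side"),r.get_calibration("top"),r.sense())
D={n:snap(n,n+"0")[1] for n in("side","top")}
for k in "stand board_knob board_hinge shaft_flat screw_mouth key_balance key_end hex_key key_holder blue_tin yellow_jar paint_brush".split():
    P={}
    for n in("side","top"):
        l=r.pinpoint(k,n)
        for x in l[:2]: print(k,n,np.round(x["centre"],1),round(x["conf"],2),np.round(deproj(n,x["centre"],D[n]),3) if deproj(n,x["centre"],D[n]) is not None else None)
        if l:P[n]=l[0]["centre"]
    if len(P)==2: print("   TRI",np.round(tri("side",P["side"],"top",P["top"])[0],4),tri("side",P["side"],"top",P["top"])[1])
E
```

```text
pics
plant.py
{'fx': 591.4679329996175, 'fy': 591.4679329996175, 'cx': 324.6798624782075, 'cy': 240.499414295279, 'position': array([0.22241854, 1.19159916, 0.95212076]), 'orientation': array([ 0.05532161, -0.12584698,  0.87273625, -0.46843729])} {'fx': 459.2023654312514, 'fy': 459.2023654312514, 'cx': 320.29576534514746, 'cy': 238.07526085439548, 'position': array([0.30817119, 0.03117544, 1.18079466]), 'orientation': array([-0.07212343,  0.71128673, -0.69537678,  0.07294202])} {'t': 0.0, 'joints': array([-1.26095525e+00,  2.76564565e-01,  1.50609904e+00, -2.31142523e-05,
        1.36068808e+00, -1.21018248e-01]), 'dq': array([ 0.00060253,  0.0009895 , -0.00093494, -0.00021575, -0.00072938,
        0.00092333]), 'joint_efforts': array([-2.01958050e-03, -4.04587626e+01, -2.37229353e+01,  7.04495749e-02,
        3.46638425e-02, -1.36398749e-04]), 'ee_pos': array([ 0.23996693, -0.52195735,  0.22343565]), 'tool_rot': array([-8.74533867e-04,  9.76883742e-01,  2.13769459e-01, -9.41635679e-05]), 'wrist_force': array([-0.731645  , -0.77083728,  0.18891085]), 'torque': array([-0.04539051,  0.
[... 1446 characters left out ...]
 0.5323 -0.3656 -0.0071] 0.0004039648735489418
key_holder side [379.3 221.3] 0.85 [ 0.459 -0.335  0.003]
key_holder top [466.8 278.6] 0.87 [ 0.455 -0.346  0.007]
   TRI [ 0.4591 -0.35   -0.0065] 0.004245937363327486
blue_tin side [298.  405.3] 0.58 [0.465 0.45  0.046]
blue_tin top [174.2 262.3] 0.55 [0.469 0.383 0.085]
   TRI [ 0.4801  0.4108 -0.0028] 0.003407803717157783
yellow_jar side [225.6 394.5] 0.64 [0.611 0.465 0.044]
yellow_jar side [305.2 287.7] 0.29 [0.56 0.1  0.05]
yellow_jar top [167.8 209.6] 0.76 [0.6   0.411 0.082]
   TRI [0.623  0.4371 0.0091] 0.00611826743201089
paint_brush side [349.2 362.9] 0.79 [0.402 0.287 0.021]
paint_brush side [371.3 198.5] 0.72 [ 0.492 -0.351  0.068]
```

```bash
python3 - <<'E'
import cv2
a=cv2.imread('pics/side0.png')[140:440,150:550]; b=cv2.imread('pics/top0.png')[170:350,240:500]
cv2.imwrite('pics/sidec.png',cv2.resize(a,None,fx=2,fy=2,interpolation=3)); cv2.imwrite('pics/topc.png',cv2.resize(b,None,fx=3,fy=3,interpolation=3))
E
```

```text
(no output)
```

View pics/sidec.png

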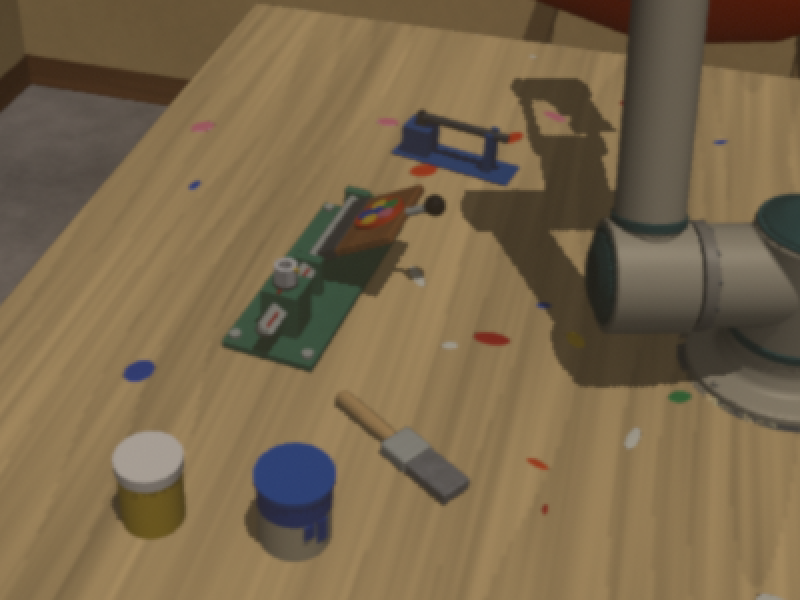

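View pics/topc.png

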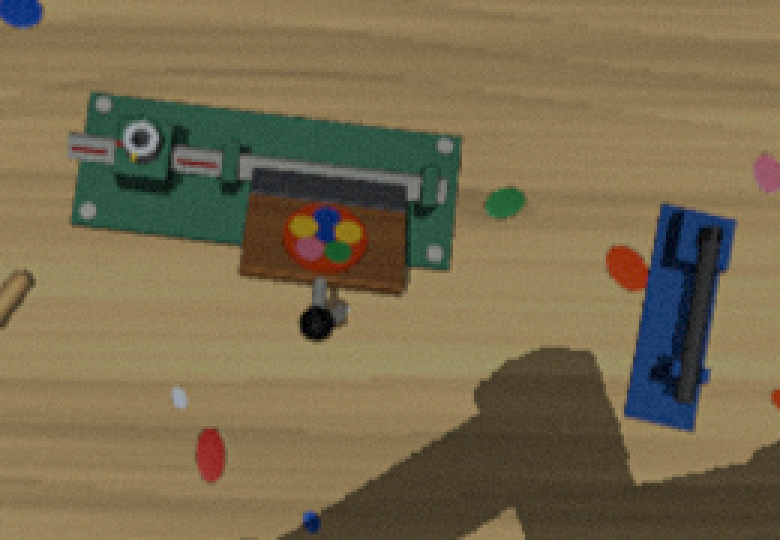

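Side view: ball at (367,242), screw head at about (293,275), key in its holder around (360–406,200–209). In the top view the ball is at (346,277), the screw at (287,216), and the key runs from (476,246) to (469,304). The network's shaft, screw and ball points match both pictures. Next I fit the stand and holder poses.

```bash
cat >> h.py <<'E'
from scipy.optimize import least_squares
def fit(obs,x0,zfree=False): # obs: (cam, px, local xyz); returns x,y,yaw
    f=lambda v:np.concatenate([(proj(c,R.from_euler('z',v[2]).apply(p)+[v[0],v[1],0])-px) for c,px,p in obs])
    s=least_squares(f,x0,loss='soft_l1'); return s.x,f(s.x).reshape(-1,2)
E
cat > fit0.py <<'E'
from h import *
T=lambda u,v:("top",np.array([240+(u-1)/3,170+(v-1)/3])); S=lambda u,v:("side",np.array([150+(u-.5)/2,140+(v-.5)/2]))
B=[(.06,.145,.012),(.06,-.185,.012),(-.06,-.185,.012),(-.06,.145,.012)]
acc={}
names="board_knob shaft_flat screw_mouth board_hinge hex_key key_balance key_end key_holder".split()
for i in range(3):
    for n in("side","top"):
        r.snapshot(n)
        for k in names:
            for x in r.pinpoint(k,n): acc.setdefault((k,n),[]).append(x["centre"]+[x["conf"]] if isinstance(x["centre"],list) else np.r_[x["centre"],x["conf"]])
for k,v in acc.items(): print(k,[tuple(np.round(a,2).tolist()) for a in v])
obs=[(*T(93,93),B[0]),(*T(462,137),B[1]),(*T(450,270),B[2]),(*T(72,225),B[3]),(*S(222,345),B[0]),(*S(313,370),B[3]),(*S(348,188),B[1]),(*T(142,138),(0,.085,.103)),(*S(286,263),(0,.085,.103))]
v,e=fit(obs,[.57,.03,-.1]); print("stand",v,np.round(e,1).tolist())
H=[(.095,.03,.005),(.095,-.03,.005),(-.095,-.03,.005),(-.095,.03,.005)]
obs=[(*T(*p),h) for p,h in zip([(664,204),(735,220),(694,431),(625,415)],H)]+[(*S(392,153),H[3] if 0 else (.095,.03,.005)),(*S(510,185),(-.095,.03,.005)),(*S(518,167),(-.095,-.03,.005))]
v,e=fit(obs,[.46,-.35,-.1]); print("holder",v,np.round(e,1).tolist())
print(r.sense()["t"])
E
python3 fit0.py
```

```text
('board_knob', 'side') [(365.8, 244.7, 0.8), (359.3, 215.4, 0.52), (367.1, 242.8, 0.67), (366.5, 243.9, 0.83)]
('shaft_flat', 'side') [(283.5, 298.5, 0.6), (289.0, 297.5, 0.92), (283.9, 299.5, 0.56)]
('screw_mouth', 'side') [(292.5, 273.5, 0.62), (291.5, 272.0, 0.43), (294.0, 275.9, 0.56)]
('board_hinge', 'side') [(315.8, 256.3, 0.89), (316.0, 258.5, 0.59), (374.3, 200.3, 0.51), (317.7, 256.4, 0.95)]
('hex_key', 'side') [(359.0, 216.7, 0.75), (400.8, 208.4, 0.19), (358.7, 212.4, 0.59), (372.7, 202.8, 0.51)]
('key_balance', 'side') [(374.4, 198.3, 0.8), (347.1, 363.0, 0.42), (376.4, 200.4, 0.53), (373.3, 200.3, 0.53)]
('key_end', 'side') [(403.0, 212.1, 0.51), (399.9, 209.9, 0.6), (401.0, 212.8, 0.5)]
('key_holder', 'side') [(379.3, 222.5, 0.82), (298.0, 404.3, 0.18), (376.5, 220.2, 0.86), (377.2, 220.2, 0.92)]
('board_knob', 'top') [(344.9, 276.6, 0.64), (344.1, 275.7, 0.69), (344.3, 276.1, 0.9)]
('shaft_flat', 'top') [(272.9, 222.2, 0.57), (273.3, 218.8, 0.66), (271.6, 221.9, 0.87)]
('screw_mouth', 'top') [(285.2, 214.3, 0.67), (286.0, 214.2, 0.42), (167.3, 208.3, 0.22), (287.1, 217.3, 0.71)]
('board_hinge', 'top') [(347.1, 226.8, 0.55), (350.2, 228.1, 0.97), (347.4, 227.8, 0.83)]
('hex_key', 'top') [(465.5, 249.9, 0.84), (464.6, 250.7, 0.96), (468.1, 250.3, 0.66), (473.2, 269.6, 0.31)]
('key_balance', 'top') [(473.0, 269.6, 0.63), (465.0, 306.5, 0.32), (474.6, 268.8, 0.69), (472.9, 266.3, 0.56)]
('key_end', 'top') [(463.4, 304.8, 0.83), (464.5, 307.3, 0.98), (468.4, 249.8, 0.2), (465.4, 305.7, 0.89)]
('key_holder', 'top') [(464.9, 277.6, 0.72), (463.8, 277.5, 0.88), (462.8, 274.1, 0.79)]
stand [ 0.57657585  0.02992483 -0.10441957] [[-0.7, -0.6], [0.5, 0.1], [0.2, 0.6], [-0.6, -0.4], [0.2, -2.7], [0.1, -2.2], [-10.5, 6.7], [-0.1, 0.4], [0.6, 0.6]]
holder [ 0.46492951 -0.34477281 -0.22113134] [[0.2, -0.5], [-0.9, -0.4], [0.0, 0.7], [-0.3, 0.3], [0.2, -1.2], [-1.6, -0.4], [1.9, -0.6]]
4.0
```

```bash
cat >> h.py <<'E'
ST=np.array([.5766,.0299,-.1044]); HO=np.array([.4649,-.3448,-.2211])
def W(F,p): return R.from_euler('z',F[2]).apply(p)+[F[0],F[1],0]
def L(F,p): return R.from_euler('z',-F[2]).apply(np.array(p)-[F[0],F[1],0])
E
python3 - <<'E'
from h import *
for k,a,b,F in [("knob",(366.4,243.3),(344.8,276.7),ST),("hinge",(315.8,257.4),(348.2,227.6),ST),("flat",(285.5,298.8),(272.5,221),ST),("mouth",(293.2,273.7),(285.8,215.4),ST),("bal",(374.7,199.4),(473.5,268.3),HO),("end",(401.3,211.6),(464.7,306.2),HO)]:
    p,g=tri("side",a,"top",b); print(k,np.round(p,4),"gap",round(g,4),"local",np.round(L(F,p),4))
for q in[(.015,0,.063),(-.08,0,.063)]: print(q,proj("side",W(HO,q)),proj("top",W(HO,q)))
im,d=r.snapshot("top")
hsv=cv2.cvtColor(im,cv2.COLOR_RGB2HSV); m=cv2.inRange(hsv,(15,110,70),(38,255,255))
c0=proj("top",W(ST,(0,.085,.103))); print("mouth proj",c0)
ys,xs=np.nonzero(m); s=np.hypot(xs-c0[0],ys-c0[1])<14
for u,v in zip(xs[s],ys[s]): print(u,v,im[v,u])
cv2.imwrite("pics/scr.png",cv2.resize(im[195:240,255:315,::-1],None,fx=10,fy=10,interpolation=cv2.INTER_CUBIC))
E
```

```text
knob [ 0.4387 -0.0262  0.1246] gap 0.0003 local [-0.1313 -0.0701  0.1246]
hinge [ 0.5737 -0.0377  0.0447] gap 0.0002 local [ 0.0042 -0.0676  0.0447]
flat [0.5888 0.1551 0.0496] gap 0.0067 local [-0.0009  0.1258  0.0496]
mouth [0.5863 0.1173 0.0997] gap 0.003 local [0.0006 0.0879 0.0997]
bal [ 0.4761 -0.3421  0.072 ] gap 0.0068 local [0.0103 0.0051 0.072 ]
end [ 0.3877 -0.3211  0.0572] gap 0.0123 local [-0.0805  0.0062  0.0572]
(0.015, 0, 0.063) [374.89579055 201.09622272] [474.52216794 266.10392286]
(-0.08, 0, 0.063) [404.18644959 209.25987706] [467.67610346 303.91777999]
mouth proj [286.92457267 216.04613871]
284 221 [154 143  74]
283 222 [93 88 44]
284 222 [149 131  33]
285 222 [109 100  48]
284 223 [123 113  46]
285 223 [70 65 38]
```

View pics/scr.png

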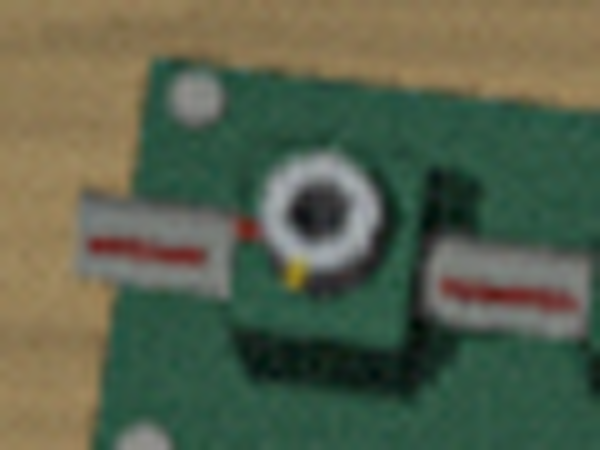

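The screw ring centre is at about (286.6,215.5), matching the fit. The yellow pointer at (284,222) lies slightly to the +y side of −x. Now the board.

```bash
cat > board.py <<'E'
from h import *
def atz(n,px,z): p,d=ray(n,px); return p+d*(z-p[2])/d[2]
c=L(ST,atz("top",(286.6,215.5),.103)); y=L(ST,atz("top",(284.1,222.1),.101)); v=(y-c)[:2]; print("mouth",c,"ptr vec",v,"turn",np.arctan2(v[1],-v[0]))
K=lambda a,rad=.1545:W(ST,(-rad*np.cos(a),-.071,.05+rad*np.sin(a)))
a0=np.radians(29.7); af=np.radians(65)
js=r.sense()["joints"]
for yaw in(ST[2],ST[2]+np.pi):
    q=r.inverse_kinematics(K(a0)+[0,0,.09],qw(down(yaw))); print(yaw,q)
    if q is not None and (best:=locals().get("best")) is None or (q is not None and abs(q[5])<abs(best[0])): best=(q[5],yaw)
yaw=best[1]; o=qw(down(yaw))
r.gripper_to(.05,f_grip=25)
r.move_to(K(a0)+[0,0,.09],o)
print("guard",r.move_l(K(a0),vel=.15,guard=15))
r.gripper_to(.0,f_grip=25); s=r.sense(); print("grip",s["opening"],s["finger_force"],s["ee_pos"]-K(a0))
for a in np.linspace(a0,af,6)[1:]: r.move_l(K(a),vel=.08); print(np.degrees(a),np.round(r.sense()["wrist_force"],1))
r.hold(.2); s=r.sense(); print(s["ee_pos"]-K(af),s["opening"])
r.gripper_to(.05); r.move_l(K(af)+[0,0,.07]); print(r.sense()["t"])
r.move_to(W(HO,(.013,0,.16)),qw(down(HO[2]+ (0 if abs(yaw)<1.5 else np.pi))))
S=[];
snap("top","t1"); snap("side","s1")
for n in("top","side"):
    for k in("board_knob","shaft_flat"): print(n,k,[(np.round(x["centre"],1),round(x["conf"],2)) for x in r.pinpoint(k,n)])
print(proj("top",K(af)),proj("side",K(af)),r.sense()["t"])
a=cv2.imread("pics/s1.png")[190:320,250:450]; b=cv2.imread("pics/t1.png")[190:320,250:450]
cv2.imwrite("pics/v1.png",np.vstack([cv2.resize(x,None,fx=2.3,fy=2.3,interpolation=3) for x in(a,b)]))
E
python3 board.py
```

```text
mouth [0.0012512  0.08597191 0.103     ] ptr vec [-0.01658426  0.00387958] turn 0.22979921418458785
-0.1044 [-2.20916409e-01  7.00865351e-02  1.78703202e+00 -4.44089210e-16
  1.28447410e+00  1.45427992e+00]
3.037192653589793 [-0.22091641  0.07008654  1.78703202  0.          1.2844741  -1.68731274]
guard False
grip 0.026762377986401714 25.00055193901062 [ 0.0004162  -0.00026693  0.00056137]
36.76 [-1.4 -2.   3.1]
43.82 [-1.2 -0.4  3.6]
50.88 [-2.5 -2.3  2.4]
57.94000000000001 [-2.4 -2.2  2.8]
65.0 [-1.3 -2.5  2.5]
[ 0.00072263 -0.0001047   0.00037076] 0.026814488084132233
11.3917
top board_knob [(array([351.1, 245.6]), 0.7), (array([319.4, 233.3]), 0.19)]
top shaft_flat [(array([271.7, 219. ]), 0.61)]
side board_knob [(array([341.7, 219.4]), 0.68)]
side shaft_flat [(array([285.8, 299. ]), 0.87)]
[350.30975268 243.40072324] [342.91109027 215.35545024] 12.9417
```

View pics/v1.png

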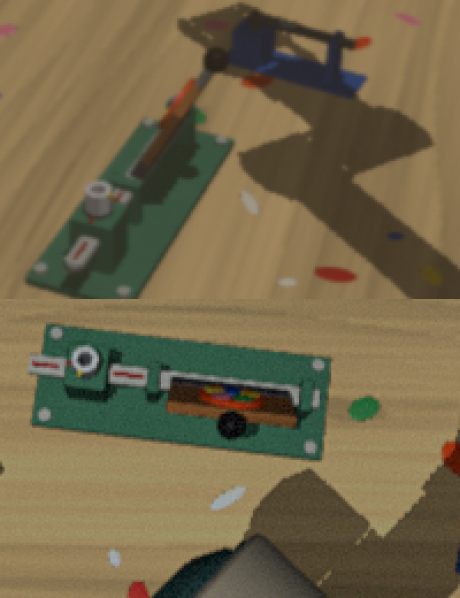

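Board is up: ball in the side view at (343.7,216), in the top view at (350.9,244.6). I'll measure its angle more precisely from the ball's outline.

```bash
python3 - <<'E'
from h import *
from scipy.optimize import minimize_scalar
af=np.radians(65); K=lambda a,rad=.155:W(ST,(-rad*np.cos(a),-.071,.05+rad*np.sin(a)))
C={}
for n in("side","top"):
    c=[]
    for i in range(2):
        im,_=r.snapshot(n); g=im.max(axis=2); u0,v0=proj(n,K(af)).astype(int)
        m=np.zeros_like(g); m[v0-14:v0+15,u0-14:u0+15]=(g[v0-14:v0+15,u0-14:u0+15]<48)
        m=cv2.morphologyEx(m,cv2.MORPH_OPEN,np.ones((5,5),np.uint8))
        k,lab,st,ce=cv2.connectedComponentsWithStats(m); j=1+np.argmax(st[1:,4]); c.append(ce[j]); print(n,st[j],ce[j],proj(n,K(af)))
    C[n]=np.mean(c,0)
p,g=tri("side",C["side"],"top",C["top"]); l=L(ST,p); print(l,g,"angle",np.degrees(np.arctan2(l[2]-.05,-l[0])))
for n in C: print(n,np.degrees(minimize_scalar(lambda a:np.sum((proj(n,K(a))-C[n])**2),bounds=(.9,1.4),method="bounded").x))
def atz(n,px,z): p,d=ray(n,px); return p+d*(z-p[2])/d[2]
E
```

```text
side [340 215   8   6  45] [343.44444444 217.33333333] [342.99795083 215.21715558]
side [340 215   8   6  45] [343.44444444 217.33333333] [342.99795083 215.21715558]
top [345 240  12  11 117] [350.48717949 244.8034188 ] [350.31278761 243.45457207]
top [345 239  12  12 122] [350.46721311 244.56557377] [350.31278761 243.45457207]
[-0.06676153 -0.07193131  0.1840651 ] 0.00029362614289098443 angle 63.52768474184705
side 63.55885009693258
top 63.997646024754275
```

```bash
python3 - <<'E'
from h import *
from scipy.optimize import minimize_scalar
K=lambda a,rad=.155:W(ST,(-rad*np.cos(a),-.071,.05+rad*np.sin(a)))
for tag,a in(("0",np.radians(29.7)),("1",np.radians(65))):
    for th in(55,70,85):
        C={}
        for n in("side","top"):
            im=cv2.imread(f"pics/{n+'0' if tag=='0' else n[0]+'1'}.png"); g=im.max(axis=2); u0,v0=proj(n,K(a)).astype(int)
            m=np.zeros_like(g); m[v0-13:v0+14,u0-13:u0+14]=g[v0-13:v0+14,u0-13:u0+14]<th
            m=cv2.morphologyEx(m,cv2.MORPH_OPEN,cv2.getStructuringElement(cv2.MORPH_ELLIPSE,(7,7)))
            k,lab,st,ce=cv2.connectedComponentsWithStats(m)
            if k<2: continue
            j=1+np.argmax(st[1:,4]); x,y,w,h=st[j][:4]; C[n]=ce[j]
            print(tag,th,n,st[j].tolist(),np.round(ce[j],1),"pred",np.round(proj(n,K(a)),1),"ang",np.degrees(minimize_scalar(lambda t:np.sum((proj(n,K(t))-C[n])**2),bounds=(.3,1.5),method="bounded").x).round(2))
E
```

```text
0 55 side [363, 238, 9, 9, 59] [367.  242.3] pred [367.9 242.7] ang 30.47
0 55 top [340, 272, 12, 11, 92] [345.3 277.2] pred [345.1 278. ] ang 30.92
0 70 side [362, 238, 10, 10, 72] [366.7 242.3] pred [367.9 242.7] ang 30.62
0 70 top [340, 272, 12, 12, 107] [345.3 277.2] pred [345.1 278. ] ang 30.78
0 85 side [362, 238, 10, 10, 78] [366.7 242.5] pred [367.9 242.7] ang 30.41
0 85 top [340, 271, 12, 13, 113] [345.3 277.2] pred [345.1 278. ] ang 30.79
1 55 side [340, 211, 16, 10, 117] [346.9 215.1] pred [343.  215.2] ang 62.17
1 55 top [344, 239, 16, 12, 138] [351.1 244.8] pred [350.3 243.5] ang 63.94
1 70 side [339, 208, 17, 14, 169] [347.1 214.7] pred [343.  215.2] ang 62.24
1 70 top [344, 238, 17, 14, 158] [351.3 244.9] pred [350.3 243.5] ang 63.94
1 85 side [339, 202, 17, 21, 298] [347.7 212.2] pred [343.  215.2] ang 63.02
1 85 top [344, 238, 19, 14, 188] [352.  245.1] pred [350.3 243.5] ang 63.85
```

Ball angle comes out at about 64–65° (board within ~0.02 rad), good enough. Next the key.

```bash
cat > key.py <<'E'
from h import *
print("elbow",proj("top",W(HO,(.067,0,.068))),"vs 476,245.7; end",proj("top",W(HO,(-.08,0,.068))),"vs 468.7,303.7")
o=qw(down(HO[2]))
r.gripper_to(.04)
print("guard",r.move_l(W(HO,(.015,0,.063)),rot=o,vel=.12,guard=12), r.sense()["ee_pos"])
r.gripper_to(0,f_grip=45); s=r.sense(); print("grip",s["opening"],s["finger_force"],s["wrist_force"])
r.move_l(W(HO,(.015,0,.12)),vel=.08); print(r.sense()["wrist_force"],r.sense()["opening"])
r.move_l(W(HO,(.015,0,.30)),vel=.3)
ky=ST[2]-.23; M=W(ST,(.0007,.0855,.103))
hov=lambda h,dx=0,dy=0:M+R.from_euler('z',ky).apply([-.045+dx,dy,.058+h])
r.move_l(hov(.14),rot=qw(down(ky)),vel=.3)
r.move_l(hov(.02),vel=.15); r.hold(.2)
snap("side","s2"); snap("top","t2"); s=r.sense(); print(s["ee_pos"]-hov(.02),s["t"])
print("pred tip side",proj("side",M+[0,0,.02]),"mouth",proj("side",M),"top",proj("top",M))
a=cv2.imread("pics/s2.png")[200:320,240:400]; b=cv2.imread("pics/t2.png")[180:300,240:400]
cv2.imwrite("pics/v2.png",np.hstack([cv2.resize(x,None,fx=5,fy=5,interpolation=3)[:,:400] if 0 else cv2.resize(x,(400,300),interpolation=3) for x in(a,b)]))
cv2.imwrite("pics/v2s.png",cv2.resize(cv2.imread("pics/s2.png")[215:305,245:365],None,fx=6,fy=6,interpolation=3))
E
python3 key.py
```

```text
elbow [478.86164301 245.55782092] vs 476,245.7; end [468.33612644 303.78546906] vs 468.7,303.7
guard False [ 0.48002165 -0.34852646  0.06363801]
grip 0.013356868099392363 44.973796798149124 [-0.48548203  3.27096056  3.73363991]
[-0.40513018 -0.58636793 -1.75972814] 0.013530879957728083
[3.32187078e-04 5.47610326e-05 6.59542359e-04] 19.6583
pred tip side [292.9038581  265.07854979] mouth [292.97474088 271.83911366] top [286.76085796 215.74278886]
```

View pics/v2s.png

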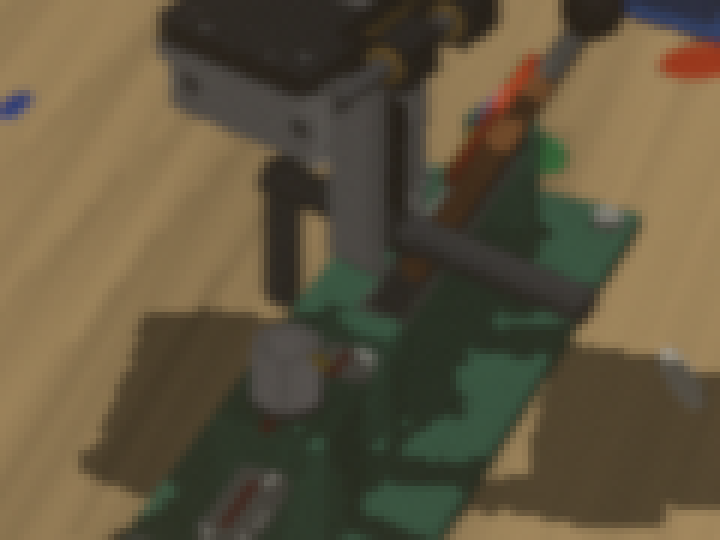

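View pics/v2.png

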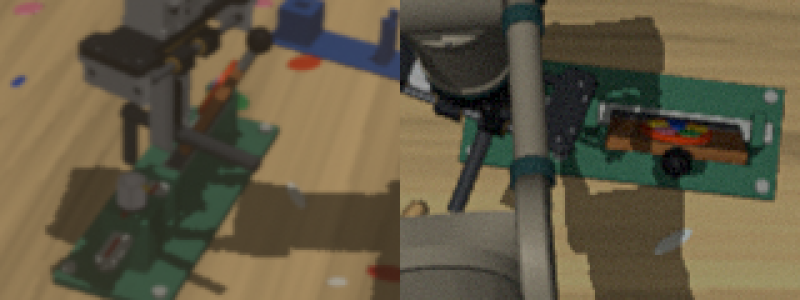

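Side view: leg upright, tip at about (292.1,265), and the screw head centred at (292.8,271.7). The leg is under 1 px to the +x side, so I'll correct by 1 mm and insert with a guard, searching in a small spiral if it lands on the rim.

```bash
cat > ins.py <<'E'
from h import *
ky=ST[2]-.23; M=W(ST,(.0007,.0855,.103))
hov=lambda h,dx=0,dy=0:M+R.from_euler('z',ky).apply([-.045+dx,dy,.058+h])
print("px per mm x,y:",proj("side",M+[.001,0,0])-proj("side",M),proj("side",M+[0,.001,0])-proj("side",M))
offs=[(-1,0),(-1,1.5),(-1,-1.5),(.8,0),(-2.8,0),(.8,1.5),(.8,-1.5),(-2.8,1.5),(-2.8,-1.5)]
for dx,dy in offs:
    dx/=1000;dy/=1000
    r.move_l(hov(.006,dx,dy),vel=.1)
    g=r.move_l(hov(-.0235,dx,dy),vel=.05,guard=10); s=r.sense(); h=s["ee_pos"][2]-M[2]-.058
    F=R.from_euler('z',-ky).apply(s["wrist_force"]); T=R.from_euler('z',-ky).apply(s["torque"])
    print(dx,dy,g,"h",round(h,4),"F",F.round(1),"T",T.round(2),"t",round(s["t"],2))
    if h<-.008: break
    if s["t"]>34: break
E
python3 ins.py
```

```text
px per mm x,y: [-0.39742193 -0.07490915] [-0.13159549  0.23930236]
-0.001 0.0 False h -0.0235 F [ 0.2 -0.6 -1.9] T [ 0.   -0.02  0.01] t 20.69
```

```bash
cat > rel.py <<'E'
from h import *
ky=ST[2]-.23; M=W(ST,(.0007,.0855,.103))
hov=lambda h,dx=0,dy=0:M+R.from_euler('z',ky).apply([-.045+dx,dy,.058+h])
g=r.move_l(hov(-.028,-.001),vel=.03,guard=8); s=r.sense(); print(g,s["ee_pos"][2]-M[2]-.058,s["wrist_force"])
r.gripper_to(.045); s=r.sense(); print(s["wrist_force"],s["opening"])
p=s["ee_pos"]; r.move_l(p+[0,0,.09],vel=.25)
r.move_l(M+R.from_euler('z',ky).apply([-.122,0,.16]),vel=.3)
snap("side","s3"); snap("top","t3"); print(r.sense()["t"])
for n in("side","top"):
  for k in("key_end","key_balance"): print(n,k,[(np.round(x["centre"],1),round(x["conf"],2)) for x in r.pinpoint(k,n)])
e=M+R.from_euler('z',ky).apply([-.14,0,.034-.014]); print(proj("side",e),proj("top",e))
a=cv2.imread("pics/s3.png")[210:310,250:384]; b=cv2.imread("pics/t3.png")[190:290,250:384]
cv2.imwrite("pics/v3.png",np.hstack([cv2.resize(x,(400,300),interpolation=3) for x in(a,b)]))
E
python3 rel.py
```

```text
True -0.02618893084535564 [-0.4494789   2.03807257  3.85372614]
[-0.24652689 -0.83148542  0.49394992] 0.04462681067723078
22.6167
side key_end [(array([341.1, 288.5]), 0.85)]
side key_balance [(array([309. , 266.9]), 0.92), (array([305.7, 287.4]), 0.16)]
top key_end []
top key_balance [(array([277.2, 233.1]), 0.64), (array([320.9, 234.3]), 0.63)]
[342.07781929 286.83872656] [264.25911953 268.34710094]
```

View pics/v3.png

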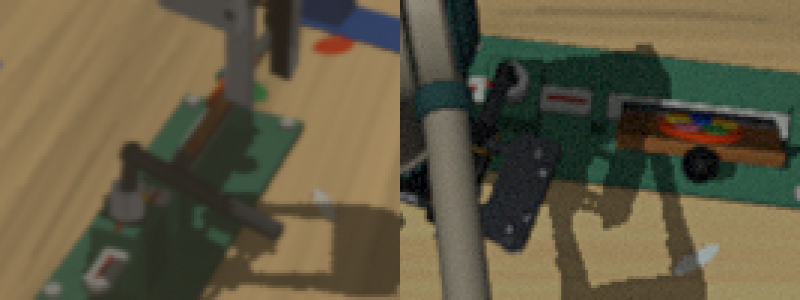

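The key stands in the socket: arm end at about (342,287) in the side view, where predicted with a 6° sag. For wrist range I turn the gripper half round, then grip the end and swing.

```bash
cat > swing.py <<'E'
from h import *
ky=ST[2]-.23; M=W(ST,(.0007,.0855,.103)); M=M+R.from_euler('z',ky).apply([-.0005,0,0])
rad=.122; P=lambda a:M+R.from_euler('z',ky-a).apply([-rad,0,.0215]); O=lambda a:qw(down(ky-a+np.pi))
for a in(0,.7,1.5): print(r.inverse_kinematics(P(a),O(a)))
r.move_to(P(0)+[0,0,.14],O(0))
print("guard",r.move_l(P(0),vel=.15,guard=10))
r.gripper_to(0,f_grip=30); s=r.sense(); print("grip",s["opening"],s["wrist_force"])
a=0; f0=s["wrist_force"]
while a<1.62:
    a+=.16 if a<1.1 else .05
    g=r.move_l(P(a),rot=O(a),vel=.08 if a<1.15 else .05,guard=12); s=r.sense(); F=R.from_euler('z',-(ky-a)).apply(s["wrist_force"]-f0)
    print(round(a,2),g,F.round(1),s["torque"][2].round(2),round(s["t"],2))
    if g or (a>.9 and abs(F[1])>9): break
d=s["ee_pos"]-M; print("arm angle swept",ky+np.pi-np.arctan2(d[1],d[0]))
E
python3 swing.py
```

```text
[ 0.17781704  0.23776761  1.82675164  0.          1.07707341 -1.05857929]
[ 0.27518634  0.33788639  1.67530449  0.          1.12840177 -0.26120999]
[ 2.55176568e-01  4.65555167e-01  1.46142769e+00 -4.44089210e-16
  1.21460980e+00  5.18780241e-01]
guard False
grip 0.013477838902784738 [-0.3884186   0.1056076  -0.35264294]
0.16 False [ 0.9 -0.6  1.5] 0.03 27.53
0.32 False [ 0.  -1.   1.6] 0.0 27.93
0.48 False [-0.7 -0.4  1.4] 0.05 28.32
0.64 False [-2.7 -0.   1.8] 0.01 28.71
0.8 False [-4.1  0.9  2.5] 0.05 29.1
0.96 False [-3.7 -0.5  3.7] 0.07 29.49
1.12 False [-4.  -0.9  1.7] -0.01 29.88
1.17 False [-5.  -0.9  2.8] -0.03 30.16
1.22 False [-5.1  0.3  3.8] -0.07 30.43
1.27 False [-4.7 -0.8  2.5] 0.02 30.71
1.32 False [-5.1 -0.   3.6] -0.05 30.98
1.37 False [-5.3 -0.   3.2] 0.01 31.26
1.42 False [-5.7 -0.4  1.8] -0.03 31.53
1.47 False [-5.  -1.1  3.2] -0.07 31.81
1.52 False [-5.8 -1.   3.5] -0.03 32.08
1.57 False [-5.3 -1.6  5. ] -0.05 32.36
1.62 False [-5.4 -2.5  3.9] -0.05 32.63
arm angle swept 1.6170936459793424
```

```bash
cat > swing2.py <<'E'
from h import *
ky=ST[2]-.23; M=W(ST,(.0007,.0855,.103)); M=M+R.from_euler('z',ky).apply([-.0005,0,0])
rad=.122; P=lambda a:M+R.from_euler('z',ky-a).apply([-rad,0,.0215]); O=lambda a:qw(down(ky-a+np.pi))
f0=np.array([-.39,.1,-.35]); a=1.62
while a<1.78:
    a+=.03
    g=r.move_l(P(a),rot=O(a),vel=.04,guard=12); s=r.sense(); F=R.from_euler('z',-(ky-a)).apply(s["wrist_force"]-f0)
    print(round(a,2),g,F.round(1),s["torque"][2].round(2),round(s["t"],2))
    if g or abs(F[1])>9: break
d=s["ee_pos"]-M; print("swept",ky+np.pi-np.arctan2(d[1],d[0]))
snap("side","s4"); snap("top","t4")
for n in("side","top"):
  for k in("key_end","key_balance","screw_mouth"): print(n,k,[(np.round(x["centre"],1),round(x["conf"],2)) for x in r.pinpoint(k,n)])
b=cv2.imread("pics/t4.png")[180:280,220:354]; x=cv2.imread("pics/s4.png")[225:325,230:364]
cv2.imwrite("pics/v4.png",np.hstack([cv2.resize(y,(400,300),interpolation=3) for y in(x,b)]))
E
python3 swing2.py
```

```text
1.65 False [-4.6 -1.8  4.2] 0.0 32.88
1.68 False [-5.2 -1.7  4.5] -0.05 33.13
1.71 False [-4.8 -2.1  4.7] -0.08 33.38
1.74 False [-5.7 -2.1  4.9] -0.06 33.63
1.77 False [-4.4 -2.2  4.5] -0.08 33.88
1.8 False [-5.7 -1.4  4.6] -0.04 34.13
swept 1.7991174172953797
side key_end [(array([245. , 288.6]), 0.85)]
side key_balance [(array([274.1, 268.3]), 0.79), (array([343.4, 214.8]), 0.53)]
side screw_mouth [(array([293.9, 272.7]), 0.66)]
top key_end [(array([346.3, 229.9]), 0.71)]
top key_balance [(array([264.6, 201.8]), 0.75)]
top screw_mouth [(array([286.8, 215. ]), 0.53)]
```

View pics/v4.png

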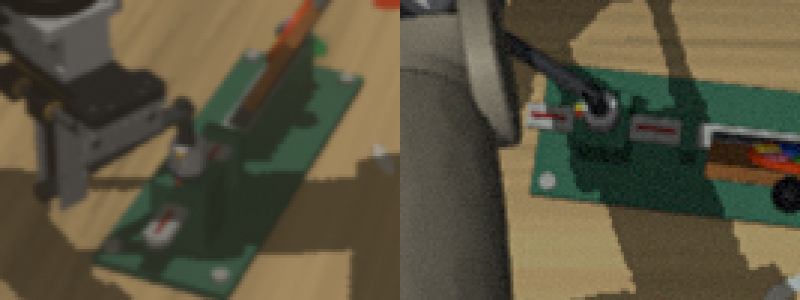

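The key end now points past +y in the top view, while the yellow pointer seems close to the red mark. I'll measure the pointer.

```bash
python3 - <<'E'
from h import *
def atz(n,px,z): p,d=ray(n,px); return p+d*(z-p[2])/d[2]
im=cv2.imread("pics/t4.png"); hsv=cv2.cvtColor(im,cv2.COLOR_BGR2HSV)
c=L(ST,atz("top",(286.6,215.5),.103))
for lo,hi,n in(((17,100,60),(40,255,255),"yel"),((0,110,60),(9,255,255),"red")):
    m=cv2.inRange(hsv,lo,hi); ys,xs=np.nonzero(m); s=np.hypot(xs-286.6,ys-215.5)<14; 
    print(n,list(zip(xs[s].tolist(),ys[s].tolist())))
    if s.any():
        v=(L(ST,atz("top",(xs[s].mean(),ys[s].mean()),.101))-c)[:2]; print(v,"turn",np.arctan2(v[1],-v[0]))
a=cv2.resize(cv2.imread("pics/s4.png")[250:305,260:320],(400,366),interpolation=3); b=cv2.resize(im[185:240,255:315],(400,366),interpolation=3)
cv2.imwrite("pics/v5.png",np.hstack([a,b]))
E
```

```text
yel [(279, 214), (278, 215), (279, 215), (280, 215), (279, 216), (280, 216)]
[-0.00096956  0.01821256] turn 1.5176104986200816
red [(279, 217), (280, 217), (279, 218), (280, 218)]
[-0.00664445  0.01656815] turn 1.1893959056308807
```

View pics/v5.png

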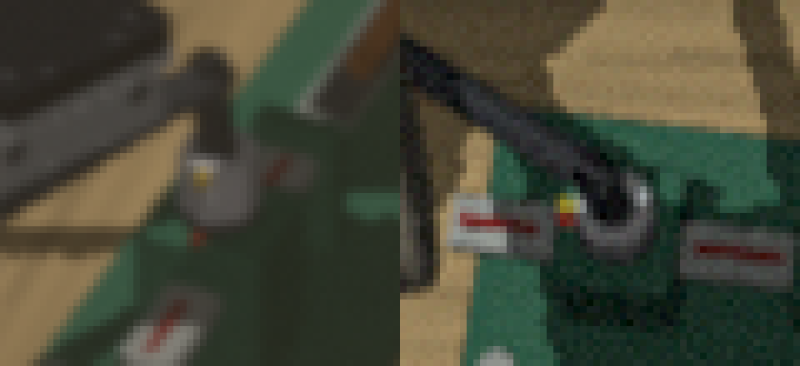

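```bash
python3 - <<'E'
from h import *
def atz(n,px,z): p,d=ray(n,px); return p+d*(z-p[2])/d[2]
s=r.sense(); print(s["opening"],s["ee_pos"],L(ST,s["ee_pos"]),s["wrist_force"],s["torque"],s["t"])
M=W(ST,(.0007,.0855,.103))
im=cv2.imread("pics/t4.png")
# arm centreline in top view: dark columns
g=im.max(axis=2)
for u in range(255,288,4): print(u,g[190:222,u].tolist())
for a in(1.27,1.41,1.6,1.8):
    d=R.from_euler('z',ST[2]-.23-a)
    print(a,"top",[proj("top",M+d.apply([-x,0,.034-.105*x])).round(1).tolist() for x in(0,.03,.06,.09)],"side",[proj("side",M+d.apply([-x,0,.034-.105*x])).round(1).tolist() for x in(0,.045,.14)])
E
```

```text
0.01349741061912937 [0.65090392 0.21848838 0.12498737] [0.05424647 0.19530481 0.12498737] [0.11109207 4.90782393 4.09529961] [ 0.91589452 -0.12971347 -0.04722927] 34.5333
255 [43, 24, 30, 29, 27, 31, 41, 23, 35, 34, 35, 36, 31, 39, 27, 36, 29, 41, 39, 40, 48, 62, 67, 68, 76, 84, 86, 94, 94, 96, 89, 94]
259 [78, 75, 46, 22, 28, 35, 31, 37, 21, 39, 64, 79, 78, 79, 79, 81, 77, 77, 61, 56, 66, 58, 44, 48, 46, 41, 39, 52, 36, 35, 30, 30]
263 [76, 80, 74, 71, 67, 38, 18, 37, 31, 24, 13, 26, 62, 75, 75, 78, 77, 81, 90, 77, 77, 93, 104, 112, 133, 145, 148, 145, 138, 150, 153, 126]
267 [83, 79, 74, 73, 81, 82, 70, 42, 37, 47, 59, 52, 53, 42, 85, 140, 155, 155, 149, 157, 154, 155, 154, 146, 146, 150, 149, 137, 120, 127, 155, 147]
271 [78, 81, 78, 73, 79, 82, 78, 68, 76, 59, 48, 46, 50, 54, 50, 46, 45, 61, 89, 95, 86, 95, 90, 88, 74, 62, 69, 68, 67, 67, 80, 80]
275 [77, 78, 75, 74, 72, 73, 74, 67, 73, 71, 57, 46, 32, 39, 45, 59, 46, 45, 47, 42, 35, 46, 43, 42, 35, 56, 75, 72, 68, 66, 70, 78]
279 [70, 92, 119, 146, 151, 148, 142, 142, 141, 144, 128, 79, 49, 38, 42, 32, 49, 58, 52, 52, 51, 42, 45, 58, 95, 150, 140, 113, 102, 46, 41, 45]
283 [153, 147, 149, 140, 136, 144, 147, 144, 138, 137, 149, 131, 88, 76, 56, 46, 34, 29, 26, 37, 56, 40, 21, 22, 30, 40, 53, 65, 85, 91, 83, 48]
287 [151, 150, 147, 140, 138, 140, 144, 146, 146, 143, 146, 152, 126, 83, 85, 91, 76, 46, 47, 31, 29, 32, 26, 18, 16, 21, 17, 16, 38, 66, 86, 74]
1.27 top [[285.8, 212.1], [273.2, 211.7], [260.6, 211.4], [248.2, 211.0]] side [[292.9, 260.3], [286.1, 272.7], [270.7, 301.0]]
1.41 top [[285.8, 212.1], [273.4, 210.0], [261.2, 208.0], [249.0, 206.0]] side [[292.9, 260.3], [283.6, 272.0], [262.7, 298.7]]
1.6 top [[285.8, 212.1], [274.2, 207.8], [262.7, 203.6], [251.3, 199.3]] side [[292.9, 260.3], [280.6, 270.8], [252.9, 294.6]]
1.8 top [[285.8, 212.1], [275.4, 205.6], [265.1, 199.3], [255.0, 193.0]] side [[292.9, 260.3], [277.9, 269.2], [244.5, 289.2]]
```

The key arm swept 1.80 rad, but the pointer is at its stop (about 1.5) after turning only 1.27, so the key has over-travelled in the socket. I back it off gently until it is relaxed and check the pointer.

```bash
cat > back.py <<'E'
from h import *
import sys
ky=ST[2]-.23; M=W(ST,(.0007,.0855,.103)); M=M+R.from_euler('z',ky).apply([-.0005,0,0])
rad=.122; P=lambda a:M+R.from_euler('z',ky-a).apply([-rad,0,.0215]); O=lambda a:qw(down(ky-a+np.pi))
f0=np.array([-.39,.1,-.35])
def atz(n,px,z): p,d=ray(n,px); return p+d*(z-p[2])/d[2]
def ptr():
    im,_=r.snapshot("top"); hsv=cv2.cvtColor(im,cv2.COLOR_RGB2HSV); m=cv2.inRange(hsv,(17,100,60),(40,255,255)); ys,xs=np.nonzero(m); s=np.hypot(xs-286.6,ys-215.5)<10
    if not s.any(): return None
    v=(L(ST,atz("top",(xs[s].mean(),ys[s].mean()),.101))-L(ST,atz("top",(286.6,215.5),.103)))[:2]; return round(np.arctan2(v[1],-v[0]),3),int(s.sum())
def go(a,v=.05):
    g=r.move_l(P(a),rot=O(a),vel=v,guard=12); s=r.sense(); F=R.from_euler('z',-(ky-a)).apply(s["wrist_force"]-f0)
    print(round(a,2),g,F.round(1),s["torque"].round(2),round(s["t"],2),"ptr",ptr())
if __name__=="__main__":
    for a in map(float,sys.argv[1:]): go(a)
E
python3 back.py 1.74 1.68 1.62 1.56 1.5
```

```text
1.74 False [-4.9  0.5  4.4] [ 0.74 -0.32 -0.1 ] 34.83 ptr (np.float64(1.473), 4)
1.68 False [-4.9 -0.2  4.4] [ 0.83 -0.31 -0.11] 35.18 ptr (np.float64(1.401), 6)
1.62 False [-5.1  0.8  5. ] [ 0.83 -0.33 -0.14] 35.53 ptr (np.float64(1.329), 4)
1.56 False [-5.1  0.7  4.5] [ 0.87 -0.31 -0.08] 35.88 ptr (np.float64(1.259), 6)
1.5 False [-6.3  1.4  5.1] [ 0.91 -0.33 -0.1 ] 36.23 ptr (np.float64(1.233), 5)
```

```bash
cat > fwd.py <<'E'
from back import *
def ptrs():
    im,_=r.snapshot("side"); hsv=cv2.cvtColor(im,cv2.COLOR_RGB2HSV); m=cv2.inRange(hsv,(17,90,60),(40,255,255)); ys,xs=np.nonzero(m); s=(abs(xs-292)<9)&(abs(ys-273)<9)&(hsv[ys,xs,1]>110)
    if not s.any(): return None
    px=np.array([xs[s].mean(),ys[s].mean()]); A=np.linspace(-.3,2.6,300)
    e=[np.linalg.norm(proj("side",W(ST,(.0007-.0155*np.cos(t),.0855+.0155*np.sin(t),.101)))-px) for t in A]; return round(A[np.argmin(e)],2),round(min(e),1),int(s.sum()),px.round(1).tolist()
if __name__=="__main__":
    print(ptrs())
    for a in(1.62,1.72,1.8,1.85,1.9,1.95,2.0):
        g=r.move_l(P(a),rot=O(a),vel=.06,guard=12); s=r.sense(); F=R.from_euler('z',-(ky-a)).apply(s["wrist_force"]-f0)
        print(a,g,F.round(1),s["torque"].round(2),round(s["t"],2),"top",ptr(),"side",ptrs())
        if g or abs(F[1])>7: break
    snap("side","s6"); snap("top","t6")
    a=cv2.resize(cv2.imread("pics/s6.png")[245:295,255:315],(400,333),interpolation=3); b=cv2.resize(cv2.imread("pics/t6.png")[185:235,255:315],(400,333),interpolation=3)
    cv2.imwrite("pics/v6.png",np.hstack([a,b]))
E
python3 fwd.py
```

```text
(np.float64(1.37), np.float64(0.2), 4, [291.5, 276.5])
1.62 False [-5.3 -0.5  5.5] [ 0.92 -0.32 -0.03] 36.73 top (np.float64(1.329), 4) side (np.float64(1.45), np.float64(0.2), 2, [291.0, 276.5])
1.72 False [-5.9  0.5  6.5] [ 0.87 -0.32 -0.12] 37.17 top (np.float64(1.473), 4) side (np.float64(1.55), np.float64(0.2), 3, [290.3, 276.3])
1.8 False [-4.7 -2.   5.8] [ 0.86 -0.33 -0.1 ] 37.59 top (np.float64(1.518), 6) side (np.float64(1.67), np.float64(0.6), 4, [289.5, 276.5])
1.85 False [-5.5 -1.   5.2] [ 0.89 -0.37 -0.06] 37.94 top (np.float64(1.5), 7) side (np.float64(1.67), np.float64(0.6), 4, [289.5, 276.5])
1.9 False [-5.3 -2.8  5.2] [ 0.81 -0.41 -0.13] 38.29 top (np.float64(1.49), 5) side (np.float64(1.6), np.float64(0.5), 2, [290.0, 276.5])
1.95 False [-5.1 -0.1  5. ] [ 0.75 -0.47 -0.1 ] 38.64 top (np.float64(1.49), 5) side (np.float64(1.6), np.float64(0.5), 2, [290.0, 276.5])
2.0 False [-5.4 -0.7  4.4] [ 0.65 -0.47 -0.14] 38.99 top (np.float64(1.49), 5) side (np.float64(1.6), np.float64(0.5), 2, [290.0, 276.5])
```

View pics/v6.png

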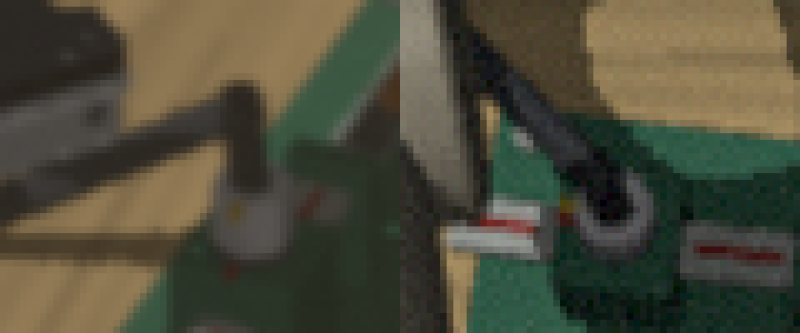

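The pointer has stopped at the red mark (1.49, unchanged from 1.8 to 2.0), so the screw is at its stop while the key creeps round in the socket. Turning back would loosen the screw. I'll go on clockwise, at low force, to the next matching socket position, then let go and check the seating.

```bash
cat > fwd2.py <<'E'
from back import *
for a in(2.08,2.16,2.24,2.3):
    g=r.move_l(P(a),rot=O(a),vel=.06,guard=12); s=r.sense(); F=R.from_euler('z',-(ky-a)).apply(s["wrist_force"]-f0)
    print(a,g,F.round(1),s["torque"].round(2),round(s["t"],2),"top",ptr())
    if g: break
r.gripper_to(.03); r.hold(.2); print(ptr(),r.sense()["wrist_force"].round(1))
p=r.sense()["ee_pos"]; r.move_l(p+[0,0,.09],vel=.25)
snap("side","s7"); snap("top","t7"); print("ptr",ptr(),r.sense()["t"])
for n in("side","top"):
  for k in("key_end","key_balance","board_knob"): print(n,k,[(np.round(x["centre"],1),round(x["conf"],2)) for x in r.pinpoint(k,n)])
for a in (2.2,2.3,2.4):
    d=R.from_euler('z',ky-a); print(a,[proj("side",M+d.apply([-x,0,.034-.105*x])).round(1).tolist() for x in(0,.045,.14)])
a=cv2.resize(cv2.imread("pics/s7.png")[215:305,225:345],(400,300),interpolation=3); b=cv2.resize(cv2.imread("pics/t7.png")[165:255,240:360],(400,300),interpolation=3)
cv2.imwrite("pics/v7.png",np.hstack([a,b]))
E
python3 fwd2.py
```

```text
2.08 False [-4.5 -0.1  3.5] [ 0.73 -0.6  -0.15] 39.51 top (np.float64(1.473), 4)
2.16 False [-5.6 -0.9  2.5] [ 0.68 -0.67 -0.15] 39.88 top (np.float64(1.473), 4)
2.24 False [-6.1 -0.2  3.2] [ 0.63 -0.68 -0.19] 40.24 top (np.float64(1.514), 4)
2.3 False [-5.5 -0.5  2.7] [ 0.7  -0.68 -0.15] 40.57 top (np.float64(1.49), 5)
(np.float64(1.514), 4) [ 0.7 -0.6 -0.1]
ptr (np.float64(1.515), 5) 42.0083
side key_end [(array([231.5, 273.2]), 0.74)]
side key_balance [(array([316.1, 253.5]), 0.66), (array([272.3, 263.5]), 0.56), (array([378.9, 220.4]), 0.28)]
side board_knob [(array([343. , 217.3]), 0.92)]
top key_end []
top key_balance [(array([272.6, 194.7]), 0.61), (array([319.7, 232.9]), 0.33)]
top board_knob []
2.2 [[293.0, 260.4], [274.6, 265.3], [234.8, 276.1]]
2.3 [[293.0, 260.4], [274.2, 264.2], [233.8, 272.6]]
2.4 [[293.0, 260.4], [274.0, 263.1], [233.5, 269.0]]
```

View pics/v7.png

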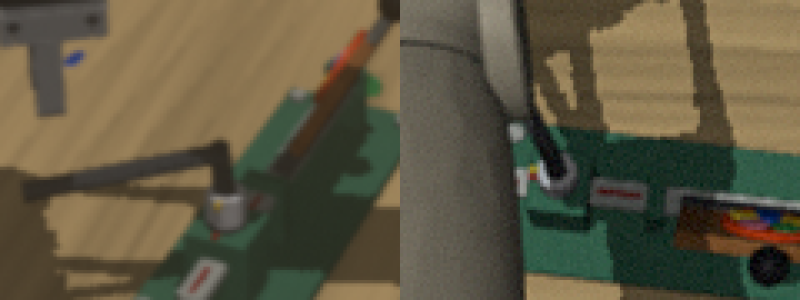

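Final view: the key stands in the screw with its arm sagging about 6° (end at 232,273 in the side view). The pointer is at the red mark, the board is up, and the gripper is clear. Handing in.

```bash
python3 -c "
from h import *
print(r.sign_off())"
```

```text
the job is handed in; nothing more can be done
None
```

I handed the job in at about 42 s: the setscrew's pointer is at its stop mark, the key is left in the screw and the board is up (about 1° low by my measurement), but the key did not turn cleanly, slipping about 60° round in the socket during the swing, so its arm ended well past where it should be.

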